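# Prise open the stamp case with a palette knife

### The job

The lid of the wooden stamp case is too tight for fingers: pick up the palette knife, put its blade into the slot at the top of the case's front and prise the lid up with it, keeping the gripper off the lid until it is well ajar. Then swing the lid, with the knife or the gripper, upright or further back, where its stiff hinge keeps it. Finally lay the knife flat on the table clear of the case without dropping it, and leave the glue jar, hand stamp and tumbler where they stand.

Things in the scene. Friction and masses are not known exactly. Their poses are not given: they have to be found in the camera images.
- case: wooden box fixed to the table, 150 (x) by 160 (y) by 70 mm high, dark wood, walls 8 mm, with a pale 8 mm hinged lid on top, flush with its sides (lid top at 78.5 mm). Origin: centre of the underside. Its -x side is the front, with the slot; the hinge runs along the +x side. Its +x points roughly to world +y, so the front faces the robot's right. Stamps inside are under 40 mm high
- case_slot (a point): middle of the slot's lower edge, on the outer face of the front wall, 60 mm above the table. The slot is a notch in the top of the front wall, 70 mm wide (along case y) and 10 mm high, closed above by the underside of the lid; it goes through the 8 mm wall into the hollow case. The axes are the case's: +x goes into the slot
- lid (a joint): lid angle about the hinge, rad: 0 shut, 1.57 upright, stop at 1.8. The lid is a plain wooden board, 150 (from hinge to front edge) by 160 by 8 mm, about 0.12 kg; the hinge is stiff, so that the lid stays wherever it is left; raising it takes 2 to 3 N at 110 mm from the hinge
- lid_hinge (a point): middle of the hinge line, 70.5 mm above the table, at the level of the lid's underside; the hinge line is the case's y axis
- lid_edge (a point): middle of the lid's front edge, on its underside; moves with the lid
- knife: straight palette knife, 195 mm long, 70 g, loose, along its x axis. Origin: underside, mid length. Dark wooden handle x -97.5 to -2.5 mm, 18 mm wide, 20 mm high, rests on the table; steel blade x -2.5 to 97.5 mm, 24 mm wide, 2.5 mm thick, level at half the handle's height (10 mm above the underside). The blade starts roughly towards the case
- knife_grip (a point): point to grip: on the handle's centre line, 40 mm behind the origin, 10 mm above the underside, near the centre of mass
- knife_tip (a point): middle of the blade's end, 137.5 mm ahead of knife_grip, same height
- glue: bystander: white glue jar with a black lid, diameter 60 mm, 70 mm high; origin under its centre
- stamp: bystander: wooden hand stamp, block 75 by 50 by 25 mm with a turned knob, 69 mm high in all; origin under its centre
- tumbler: bystander: glass tumbler, diameter 70 mm, 110 mm high; origin under its centre
Things that resemble listed ones, but are neither listed nor needed, are in the scene too. Of the things that look like the case, the largest one is meant.

How it is judged:
On the way, in this order (a step that is already met when the one before it is completed fails the run):
1. the knife has prised the lid ajar (more than 0.2 rad, about 30 mm at its front edge) and bears on it (value of joint lid above 0.2 rad and contact force between knife and lid above 0.3 N), for 0.1 s.
2. the lid stands about upright or further back (value of joint lid above 1.4 rad), for 0.2 s.
At the end, for the whole second after the job is handed in: The lid stands open at 1.4 rad (80 degrees) or more; the knife lies at rest on the table (grip point under 25 mm, tip under 30 mm high), not touching the case or its lid (value of joint lid above 1.4 rad and height (world z) of knife_grip below 0.025 m and height (world z) of knife_tip below 0.03 m and contact force between knife and case below 0.05 N and linear speed of knife below 0.03 m/s).
It fails at once if the gripper or arm touches the lid before it is ajar by 0.2 rad (value of joint lid below 0.2 rad and contact force between any of the fingers, the arm and lid above 0.3 N).
It fails at once if the knife is dropped (moves faster than 1.1 m/s, a fall of about 60 mm, while the fingers do not hold it) (linear speed of knife above 1.1 m/s and contact force between the fingers and knife below 0.05 N).
It fails at once if the glue jar is moved by more than 25 mm or tipped (distance of glue from where it was at the start of the episode above 0.025 m or angle between glue's own z axis and vertical above 0.4 rad).
It fails at once if the hand stamp is moved by more than 25 mm or tipped (distance of stamp from where it was at the start of the episode above 0.025 m or angle between stamp's own z axis and vertical above 0.4 rad).
It fails at once if the tumbler is moved by more than 25 mm or tipped (distance of tumbler from where it was at the start of the episode above 0.025 m or angle between tumbler's own z axis and vertical above 0.4 rad).
It also fails if it takes over 58 s, if anything falls off the work surface, if the arm or the gripper's body presses on something with over 40 N, if the wrist force passes 120 N, or if a joint passes its speed limit or range.

### The arm

A 6-joint arm with a two-finger parallel gripper is mounted at the origin on the work surface. World frame = base frame: x ahead of the robot, y to its left, z up, the work surface at z = 0. Lengths are in m, angles in rad, forces in N, time in s.
With the tool pointing down it reaches from about 0.425 to 0.95 m from the base axis. Payload 3.5 kg.
Tool frame: the origin (TCP) lies at the very end of the fingers, on their centre line; the grasp point (between the pads) lies 19 mm behind it (ctrl.pinch_z is the distance from the TCP to the grasp point, in m); z points along the fingers, y is the line along which they close (so a half turn about z gives the same grasp; the last joint's range is limited). The gripper opens to 85 mm and grips with 20 to 120 N. Pads are 22 mm wide; open, the fingers measure 114 mm over their backs; the gripper's body (76 mm by 85 mm) begins 54 mm behind the grasp point. The pads swing forward as they close: fully open they stand 13 mm farther back than shut.
Start: joints at [-1.298, 0.286, 1.577, -0, 1.279, -0.15], TCP at [0.277, -0.616, 0.204] pointing down, gripper open.
Joint ranges: [-2.77, 2.77], [-0.9, 2.22], [0.21, 2.48], [-1.53, 4.67], [0.24, 2.81], [-2.84, 2.84]. Speed limits (rad/s): [2.79, 2.79, 3.14, 3.14, 3.14, 3.14].

### API

Orientations are given as a unit quaternion [x, y, z, w].
In Python, from plant import ctrl gives the robot as it stands. The module is installed in compiled form; this text tells all that it offers.
- The arm moves only by the shell command python3 -m crank 'ROWS' [OPENING] [FORCE]. ROWS is JSON, a list of rows, each a list of 6 numbers: the shift along the tool's x, y, z in cm, then the turn, a rotation vector about the tool's x, y, z in rad. In form: [[tx, ty, tz, rx, ry, rz], ...]. A call has 1 to 10 rows; each row is the pose to reach, as a shift and turn from the pose commanded when the call began, along the tool's axes at that moment; what a row does not reach only later rows make up. A row lasts 1/10 s, in which the tool goes at most 50 mm and 8.59 degrees, less where a joint would pass 70% of its speed; a pose out of reach is approached as far as the arm can. A call with a gripper value outside its range is refused whole. OPENING is the opening, from 0 (shut) to 1 (fully open), set as the call begins (- or left out, the last holds). The fingers move at their own pace and stop on an object; FORCE is the grip in N (left out, the last holds). Time passes only in rows, so rows that repeat a pose let the fingers close. It gives the time, the measured TCP pose, the force, the opening and the grip force at its end, in the units of the state.
- ctrl.get_state(): the state, without advancing time (a new reading comes with each control period).
- ctrl.read_camera(name): name is "scene" or "side" or "wrist"; returns (picture, depth): 420x560x3 uint8, blue, green, red; 420x560 float32, m along the optical axis (not along the pixel's ray), 0 where there is no reading.
- ctrl.camera_info(name): a dict with "K" (3x3 intrinsics, pixels), "origin" and "orientation" of the camera in the world. Camera axes: x right, y down, z forward; pixel columns grow to the right and rows downward; lengths in m; the calibration is good to about 2 mm. A picture is of the moment at which its call begins: read the wrist's pose just before it. camera_info takes no time and is no camera call; for the wrist camera it gives the pose at the moment of the call.
- ctrl.sign_off(): hands the job in; it is judged then, once.
The state is a dict: "time": time; "qpos": joint angles; "dq": joint speeds; "joint_efforts": joint torques, N m; "eef_pos": TCP position; "tcp_rot": TCP orientation; "contact_force": force on the tool from outside, world axes, zero at the start; "wrist_torque": the same for the moment, N m; "opening": opening from 0.0 (shut) to 1.0 (fully open); "finger_force": force on a finger pad.
Only numpy, scipy, OpenCV 4.12 (cv2) and the standard library are available. Lean on these libraries where they do the work, as an engineer would, in place of code of your own. Each camera call takes 0.05 s, during which the arm holds its last target. There are 200 camera calls.

## Working session

There is one attempt and no reset: what is moved stays moved. The work goes in short steps, Python scripts to look and compute and a shell command to move; the robot and the scene stay as the last step left them, time stands still between calls to the robot, and variables do not carry over. Pictures are saved under pics/ and viewed, at most 10 in all, crops included, and the job is handed in when it is done.

```bash
mkdir -p pics; cat > h.py <<'E'
import numpy as np, cv2
from scipy.spatial.transform import Rotation as R
from plant import ctrl
def cam(n):
    i=ctrl.camera_info(n); p,d=ctrl.read_camera(n)
    return i,p,d
def rot(i):
    o=np.array(i["orientation"]); return o if o.shape==(3,3) else R.from_quat(o).as_matrix()
def ray(i,u,v,z):
    K=np.array(i["K"]);o=np.array(i["origin"]);d=rot(i)@np.linalg.inv(K)@[u,v,1.]
    return o+d*(z-o[2])/d[2]
def cloud(i,d):
    K=np.array(i["K"]);v,u=np.mgrid[:d.shape[0],:d.shape[1]]
    c=np.stack([(u-K[0,2])/K[0,0]*d,(v-K[1,2])/K[1,1]*d,d],-1)
    return c@rot(i).T+np.array(i["origin"])
E
python3 - <<'E'
from h import *
for n in("scene","side","wrist"):
    i,p,d=cam(n);cv2.imwrite(f"pics/{n}0.png",p);np.savez(f"{n}0.npz",p=p,d=d,**{k:np.array(i[k]) for k in("K","origin","orientation")})
    print(n,i)
print(ctrl.get_state())
E
```

```text
scene {'K': array([[413.87491727,   0.        , 263.59274021],
       [  0.        , 413.87491727, 203.59333591],
       [  0.        ,   0.        ,   1.        ]]), 'origin': array([ 1.2373226 , -0.33207316,  0.92230703]), 'orientation': array([ 0.81081059,  0.46235352, -0.1785605 , -0.31133833])}
side {'K': array([[415.07067915,   0.        , 271.15819647],
       [  0.        , 415.07067915, 213.0150637 ],
       [  0.        ,   0.        ,   1.        ]]), 'origin': array([ 0.54547992, -0.77567479,  0.58644156]), 'orientation': array([ 0.87538182, -0.03790059,  0.01198322, -0.4817952 ])}
wrist {'K': array([[297.22341574,   0.        , 279.10243931],
       [  0.        , 297.22341574, 207.12270468],
       [  0.        ,   0.        ,   1.        ]]), 'origin': array([ 0.34114597, -0.58668425,  0.3718739 ]), 'orientation': array([ 0.83135153, -0.53759909, -0.07734236,  0.11772859])}
{'time': 0.15, 'qpos': array([-1.29799932e+00,  2.87002932e-01,  1.57783053e+00,  1.70430184e-06,
        1.27861541e+00, -1.50009176e-01]), 'dq': array([-0.00075981, -0.00247344, -0.00336451,  0.00071202, -0.00068301,
        0.00220448]), 'joint_efforts': array([ 2.30492406e-03, -4.06604147e+01, -2.93141538e+01, -3.14630029e-05,
        3.93986251e-03, -3.09365282e-05]), 'eef_pos': array([ 0.27683601, -0.61500532,  0.20314332]), 'tcp_rot': array([ 9.77737095e-01,  2.09831629e-01, -5.61303006e-05, -9.26412341e-04]), 'contact_force': array([ 0.70087226, -0.32496704,  0.25307534]), 'wrist_torque': array([ 0.0087114 , -0.04687567, -0.01462365]), 'finger_force': 0.0, 'opening': 1.000057728285862}
```

View pics/scene0.png

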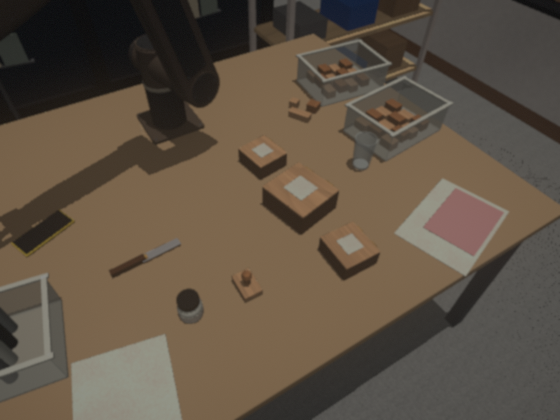

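View pics/side0.png

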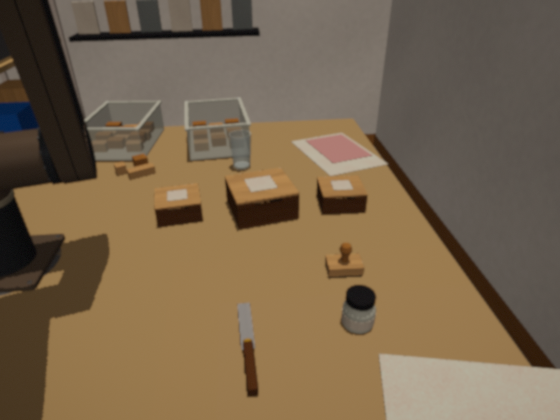

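The scene view shows the case at about (300,195), knife from (112,271) to (180,242), stamp (247,284), glue (189,304) and tumbler (362,152). The side view shows the knife from (251,390) to (244,305), the case at (262,195), the stamp (345,260) and glue (359,310).

```bash
python3 - <<'E'
from h import *
for n,cp,kn,gl,st,tu in(("scene",(300,190),(100,230,90,55),(189,300),(247,280),(362,150)),("side",(262,185),(228,295,40,100),(359,300),(345,255),(240,150))):
    f=np.load(n+"0.npz");P=cloud(f,f["d"]);p=f["p"]
    c0=ray(f,*cp,.0785)
    m=(abs(P[...,2]-.0785)<.006)&(np.linalg.norm(P[...,:2]-c0[:2],axis=-1)<.14)
    m=cv2.morphologyEx(m.astype(np.uint8),cv2.MORPH_OPEN,np.ones((3,3)))
    k,l,s,_=cv2.connectedComponentsWithStats(m);j=1+s[1:,4].argmax();m=l==j
    vu=np.argwhere(m);w=np.array([ray(f,u,v,.0785)[:2] for v,u in vu],np.float32)
    r=cv2.minAreaRect(w);print(n,"lid",r,"meanz",P[m][:,2].mean(),m.sum())
    x,y,w_,h=kn;
    hsv=cv2.cvtColor(p,cv2.COLOR_BGR2HSV)[y:y+h,x:x+w_].astype(int)
    med=np.median(hsv.reshape(-1,3),0);print("table hsv",med)
    dm=(hsv[...,2]<med[2]*.62); bm=(hsv[...,1]<med[1]*.6)
    out={}
    for nm,mm,z in(("handle",dm,.02),("blade",bm,.01125)):
        k,l,s,_=cv2.connectedComponentsWithStats(mm.astype(np.uint8));j=1+s[1:,4].argmax()
        vu=np.argwhere(l==j)+[y,x]
        q=np.array([ray(f,u,v,z)[:2] for v,u in vu]);c,sz,a=cv2.minAreaRect(q.astype(np.float32));print(nm,c,sz,a,len(q),"px",vu.min(0),vu.max(0));out[nm]=q
    q=np.vstack([out["handle"],out["blade"]]);c=q.mean(0);e=np.linalg.svd(q-c,full_matrices=0)[2][0]
    if e[1]<0:e=-e
    t=(q-c)@e;print("axis",np.degrees(np.arctan2(e[1],e[0])),"ends",c+e*t.min(),c+e*t.max(),np.ptp(t))
    for nm,g,z in(("glue",gl,.07),("stamp",st,.05),("tum",tu,.05)):print(nm,ray(f,*g,z).round(3),P[g[1],g[0]].round(3))
    t=P[(P[...,0]>.45)&(P[...,0]<.7)&(P[...,1]<-.2)&(P[...,1]>-.3)];print("table z",np.median(t[:,2]))
E
```

```text
scene lid ((0.5834610462188721, 0.174099400639534), (0.16405129432678223, 0.15676599740982056), 12.431883811950684) meanz 0.0799546324642398 2223
table hsv [ 16.  97. 124.]
handle (0.5432038307189941, -0.3323873281478882) (0.025094332173466682, 0.09032268822193146) 3.9041738510131836 278 px [255 110] [276 144]
blade (0.529788613319397, -0.2401249259710312) (0.02711348421871662, 0.11012387275695801) 3.405428886413574 291 px [238 142] [262 180]
axis 96.27273732620688 ends [ 0.54691644 -0.37745201] [ 0.52580396 -0.18537964] 0.19322921966150644
glue [ 0.743 -0.241  0.07 ] [ 0.744 -0.241  0.071]
stamp [ 0.754 -0.095  0.05 ] [ 0.759 -0.097  0.059]
tum [0.52  0.457 0.05 ] [0.553 0.422 0.089]
table z 0.001511359888254904
side lid ((0.5834890007972717, 0.16352617740631104), (0.1589817851781845, 0.1516048014163971), 12.401786804199219) meanz 0.07534867789121431 1733
table hsv [ 17. 123. 154.]
handle (0.5355386137962341, -0.34118807315826416) (0.017526185140013695, 0.10088878870010376) 2.4957613945007324 562 px [342 243] [394 257]
blade (0.5307932496070862, -0.2426062375307083) (0.024614712223410606, 0.10996276885271072) 2.940955877304077 527 px [303 237] [349 254]
axis 92.85982987259126 ends [ 0.53815048 -0.39161159] [ 0.5279644  -0.18770607] 0.20415978238189814
glue [ 0.731 -0.26   0.07 ] [ 0.731 -0.259  0.069]
stamp [ 0.743 -0.109  0.05 ] [ 0.744 -0.104  0.046]
tum [0.534 0.452 0.05 ] [0.534 0.415 0.066]
table z -0.0023580973711559983
```

```bash
python3 -m crank '[[4,-2,1,0,0,-0.15],[8,-4,2,0,0,-0.3],[12,-5.5,3,0,0,-0.45],[16,-7.5,4,0,0,-0.6],[20,-9,5,0,0,-0.75],[24,-11,6,0,0,-0.9],[28,-13,7,0,0,-1.05],[32,-14.5,8,0,0,-1.2],[35.5,-15.8,8.4,0,0,-1.2],[35.5,-15.8,8.4,0,0,-1.2]]' 1 60
python3 - <<'E'
from h import *
s=ctrl.get_state();i,p,d=cam("wrist");cv2.imwrite("pics/w1.png",p);np.savez("w1.npz",p=p,d=d,**{k:np.array(i[k]) for k in("K","origin","orientation")})
print(s["eef_pos"],R.from_quat(s["tcp_rot"]).as_matrix().round(3),s["qpos"])
E
```

```text
time: 1.15
eef_pos: [0.5377, -0.3217, 0.1187]
tcp_rot: [0.687, 0.727, 0.001, -0.001]
contact_force: [-0.3, -0.6, -0.6]
opening: 1.001
finger_force: 0.0
[ 0.53774807 -0.32167776  0.11872333] [[-0.057  0.998 -0.001]
 [ 0.998  0.057  0.003]
 [ 0.003 -0.001 -1.   ]] [-7.01365852e-01  2.63495781e-01  1.76783414e+00  1.36666894e-03
  1.11278315e+00 -7.59046550e-01]
```

View pics/w1.png

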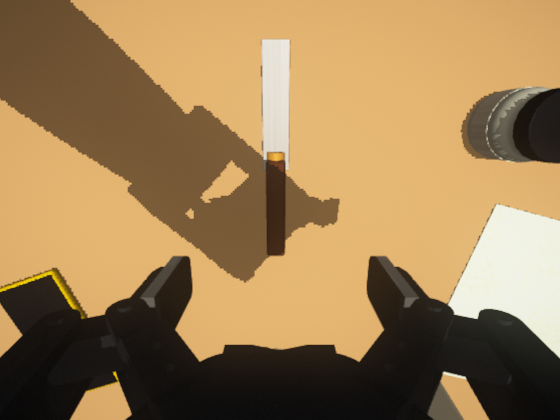

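The wrist view shows the knife centred between the fingers: blade tip at (276,40), handle front about (276,153), handle rear (276,255). It is nearly aligned with the tool.

```bash
python3 - <<'E'
from h import *
f=np.load("w1.npz")
for n,u,v,z in(("tipL",263,40,.0125),("tipR",290,40,.0125),("baseL",264,160,.0125),("handfL",267,165,.02),("handfR",284.5,165,.02),("rearL",267.5,254.5,.02),("rearR",284.5,254.5,.02)):print(n,ray(f,u,v,z).round(4))
E
```

```text
tipL [ 0.5162 -0.1877  0.0125]
tipR [ 0.5385 -0.1865  0.0125]
baseL [ 0.5212 -0.2867  0.0125]
handfL [ 0.5244 -0.2901  0.02  ]
handfR [ 0.5402 -0.2892  0.02  ]
rearL [ 0.5289 -0.3779  0.02  ]
rearR [ 0.5456 -0.3769  0.02  ]
```

```bash
python3 -m crank '[[0,-0.35,3,0,0,0],[0,-0.35,6,0,0,0],[0,-0.35,9,0,0,0],[0,-0.35,10.5,0,0,0],[0,-0.35,11.4,0,0,0],[0,-0.35,11.5,0,0,0],[0,-0.35,11.5,0,0,0]]' 1 60
python3 -m crank '[[0,0,0,0,0,0],[0,0,0,0,0,0],[0,0,0,0,0,0],[0,0,0,0,0,0],[0,0,0,0,0,0],[0,0,0,0,0,0],[0,0,0,0,0,0],[0,0,0,0,0,0]]' 0 110
```

```text
time: 1.9
eef_pos: [0.533, -0.3269, 0.0064]
tcp_rot: [0.689, 0.725, 0.0, 0.001]
contact_force: [0.6, 0.3, 0.1]
opening: 1.002
finger_force: 0.0
time: 2.7
eef_pos: [0.5324, -0.326, 0.0052]
tcp_rot: [0.688, 0.725, 0.0, -0.0]
contact_force: [-0.4, 0.2, 1.2]
opening: -0.0
finger_force: 0.0
```

```bash
python3 - <<'E'
from h import *
i,p,d=cam("wrist");i2,p2,d2=cam("side")
c=p2[280:410,180:320];c=cv2.resize(c,None,fx=3.0,fy=3.0)
a=np.zeros((420,760,3),np.uint8);a[:,:340]=p[:,110:450];a[:390,340:]=c;cv2.imwrite("pics/w2.png",a)
np.savez("w2.npz",p=p,d=d,**{k:np.array(i[k]) for k in("K","origin","orientation")})
s=ctrl.get_state();print(s["opening"],s["finger_force"],s["eef_pos"])
E
```

```text
0.001077669711012672 0.0 [ 0.53236621 -0.32595783  0.00517069]
```

View pics/w2.png

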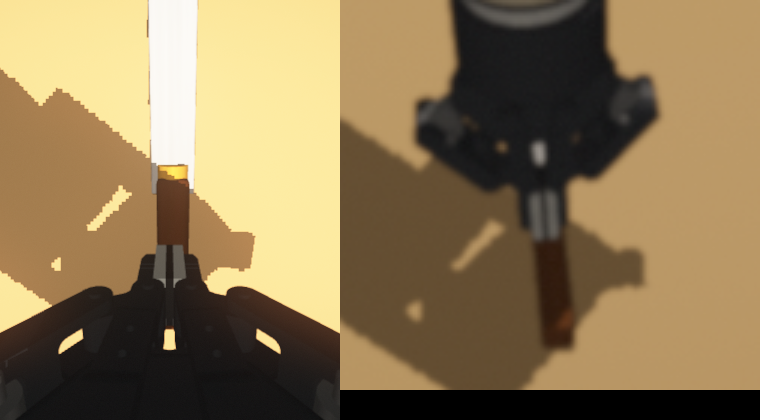

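The picture shows the pads (at about (170,262) left, (545,215) right) shut with almost no gap, seemingly on top of the handle; so they did not embrace it. Checking heights with depth.

```bash
python3 - <<'E'
from h import *
f=np.load("w2.npz");P=cloud(f,f["d"])
for v in range(170,300,8):print(v,[P[v,u+110].round(3).tolist() for u in (160,172,184)])
print(ctrl.pinch_z, f["origin"])
f=np.load("w1.npz");P=cloud(f,f["d"])
for v in(60,120,158,180,220,245):print(v,P[v,276].round(4))
E
```

```text
170 [[0.525, -0.281, 0.015], [0.531, -0.281, 0.018], [0.538, -0.281, 0.015]]
178 [[0.525, -0.286, 0.014], [0.531, -0.285, 0.018], [0.538, -0.285, 0.016]]
186 [[0.525, -0.289, 0.019], [0.532, -0.289, 0.019], [0.538, -0.289, 0.02]]
194 [[0.525, -0.294, 0.019], [0.532, -0.293, 0.019], [0.538, -0.293, 0.02]]
202 [[0.526, -0.298, 0.02], [0.532, -0.297, 0.02], [0.539, -0.298, 0.019]]
210 [[0.526, -0.302, 0.02], [0.532, -0.302, 0.019], [0.539, -0.302, 0.019]]
218 [[0.526, -0.307, 0.019], [0.533, -0.307, 0.019], [0.539, -0.306, 0.02]]
226 [[0.526, -0.312, 0.017], [0.533, -0.311, 0.019], [0.539, -0.311, 0.019]]
234 [[0.526, -0.317, 0.018], [0.533, -0.316, 0.021], [0.54, -0.316, 0.019]]
242 [[0.527, -0.321, 0.02], [0.533, -0.321, 0.018], [0.54, -0.321, 0.019]]
250 [[0.527, -0.316, 0.042], [0.533, -0.316, 0.041], [0.54, -0.325, 0.019]]
258 [[0.527, -0.315, 0.052], [0.533, -0.316, 0.051], [0.538, -0.316, 0.05]]
266 [[0.528, -0.316, 0.059], [0.533, -0.316, 0.058], [0.538, -0.315, 0.059]]
274 [[0.528, -0.316, 0.065], [0.533, -0.316, 0.065], [0.538, -0.315, 0.065]]
282 [[0.528, -0.315, 0.074], [0.533, -0.317, 0.069], [0.537, -0.315, 0.073]]
290 [[0.528, -0.315, 0.079], [0.533, -0.32, 0.07], [0.537, -0.314, 0.08]]
298 [[0.528, -0.315, 0.084], [0.533, -0.324, 0.069], [0.537, -0.314, 0.085]]
0.0187 [ 0.52849944 -0.25578953  0.17406585]
60 [ 0.5277 -0.2017  0.0098]
120 [ 0.5303 -0.2507  0.0104]
158 [ 0.5322 -0.2837  0.0171]
180 [ 0.5333 -0.3034  0.0192]
220 [ 0.5354 -0.3419  0.0195]
245 [ 0.5367 -0.3676  0.0194]
```

```bash
python3 - <<'E'
from h import *
i,p,d=cam("side");P=cloud(i,d)
for v in range(335,376,3):print(v,[P[v,u].round(3).tolist() for u in(244,248,252)])
i,p,d=cam("scene");P=cloud(i,d);cv2.imwrite("pics/s2.png",cv2.resize(p[150:300,60:260],None,fx=4,fy=4))
E
```

```text
335 [[0.531, -0.345, 0.099], [0.536, -0.326, 0.076], [0.543, -0.344, 0.096]]
338 [[0.53, -0.34, 0.086], [0.536, -0.329, 0.074], [0.542, -0.338, 0.083]]
341 [[0.53, -0.339, 0.079], [0.536, -0.332, 0.07], [0.542, -0.337, 0.076]]
344 [[0.529, -0.34, 0.073], [0.535, -0.335, 0.066], [0.542, -0.339, 0.07]]
347 [[0.529, -0.338, 0.064], [0.535, -0.339, 0.064], [0.541, -0.334, 0.057]]
350 [[0.529, -0.338, 0.056], [0.535, -0.337, 0.055], [0.541, -0.338, 0.056]]
353 [[0.528, -0.337, 0.048], [0.535, -0.339, 0.05], [0.541, -0.338, 0.048]]
356 [[0.528, -0.334, 0.037], [0.534, -0.338, 0.041], [0.541, -0.339, 0.042]]
359 [[0.527, -0.322, 0.015], [0.534, -0.338, 0.035], [0.54, -0.338, 0.033]]
362 [[0.526, -0.314, -0.003], [0.533, -0.33, 0.017], [0.54, -0.332, 0.018]]
365 [[0.526, -0.319, -0.003], [0.533, -0.337, 0.018], [0.54, -0.336, 0.017]]
368 [[0.526, -0.326, -0.003], [0.533, -0.343, 0.019], [0.539, -0.344, 0.019]]
371 [[0.526, -0.333, -0.001], [0.533, -0.348, 0.018], [0.539, -0.348, 0.018]]
374 [[0.526, -0.339, -0.001], [0.533, -0.353, 0.017], [0.539, -0.354, 0.017]]
```

View pics/s2.png

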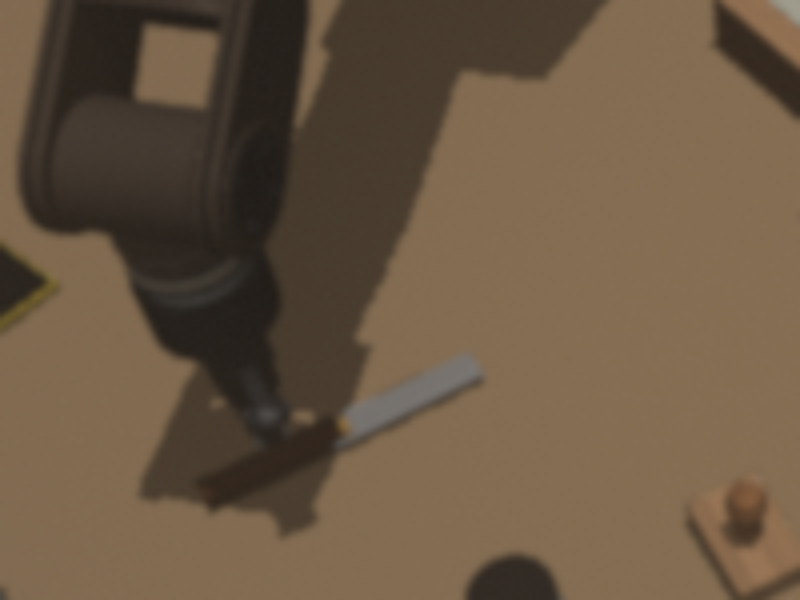

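The view confirms the shut fingertips end above the handle (at about (270,430)), roughly 28 mm higher than the reported TCP height. I'll open and go lower, watching the force.

```bash
python3 -m crank '[[0.2,0,0,0,0,0],[0.3,0,0,0,0,0],[0.3,0,0,0,0,0],[0.3,0,0,0,0,0],[0.3,0,0.5,0,0,0],[0.3,0,1,0,0,0],[0.3,0,1.5,0,0,0],[0.3,0,1.5,0,0,0]]' 1 110
python3 -m crank '[[0,0,0.4,0,0,0],[0,0,0.7,0,0,0],[0,0,0.8,0,0,0],[0,0,0.8,0,0,0]]'
```

```text
time: 3.7
eef_pos: [0.5314, -0.3223, -0.0112]
tcp_rot: [0.688, 0.725, -0.0, -0.001]
contact_force: [0.4, 0.5, -0.6]
opening: 1.003
finger_force: 0.0
time: 4.1
eef_pos: [0.5321, -0.3229, -0.018]
tcp_rot: [0.688, 0.725, -0.0, -0.0]
contact_force: [-0.2, -0.0, 0.2]
opening: 1.0
finger_force: 0.0
```

```bash
python3 -m crank '[[0,0,0.3,0,0,0],[0,0,0.3,0,0,0],[0,0,0.3,0,0,0],[0,0,0.3,0,0,0],[0,0,0.3,0,0,0],[0,0,0.3,0,0,0],[0,0,0.3,0,0,0],[0,0,0.3,0,0,0],[0,0,0.3,0,0,0]]' 0 110
```

```text
time: 5.0
eef_pos: [0.5327, -0.3233, -0.0201]
tcp_rot: [0.688, 0.725, 0.0, 0.001]
contact_force: [0.2, 0.0, 3.6]
opening: 0.178
finger_force: 108.9
```

```bash
python3 -m crank '[[0,0,-1,0,0,0],[0,0,-2.5,0,0,0],[0,0,-4.5,0,0,0],[0,0,-7,0,0,0],[2,1,-9,0,0,-0.03],[5,2.5,-10,0,0,-0.06],[9,4.4,-10,0,0,-0.09],[13,6.4,-10,0,0,-0.12],[17,8.4,-10,0,0,-0.164],[21,10.4,-10,0,0,-0.164]]'
python3 -m crank '[[1.5,0.6,0,0,0,0],[2.5,1.1,0,0,0,0],[2.8,1.3,0,0,0,0],[2.8,1.3,0,0,0,0]]'
python3 - <<'E'
from h import *
s=ctrl.get_state();i,p,d=cam("wrist");cv2.imwrite("pics/w3.png",p);np.savez("w3.npz",p=p,d=d,eef=s["eef_pos"],q=s["tcp_rot"],**{k:np.array(i[k]) for k in("K","origin","orientation")})
print(R.from_quat(s["tcp_rot"]).as_matrix().round(3),s["eef_pos"],s["qpos"])
E
```

```text
time: 6.0
eef_pos: [0.6256, -0.1062, 0.0802]
tcp_rot: [0.627, 0.779, 0.0, 0.0]
contact_force: [0.2, -0.5, -0.5]
opening: 0.18
finger_force: 108.4
time: 6.4
eef_pos: [0.6316, -0.0784, 0.0793]
tcp_rot: [0.627, 0.779, -0.0, 0.0]
contact_force: [-1.1, -0.4, -0.9]
opening: 0.175
finger_force: 108.4
[[-0.214  0.977 -0.   ]
 [ 0.977  0.214 -0.   ]
 [-0.    -0.    -1.   ]] [ 0.63164214 -0.07840566  0.07932304] [-2.82508063e-01  3.28359658e-01  1.76566171e+00 -4.91921368e-04
  1.04763064e+00 -4.97779103e-01]
```

View pics/w3.png

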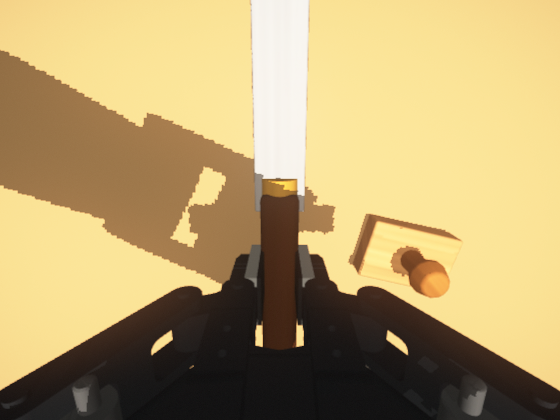

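The wrist view shows the knife held straight between the pads, blade edges at columns 252–308; the tip is out of view at the top. Now measuring the blade attitude by depth and the tip with scene/side.

```bash
python3 - <<'E'
from h import *
f=np.load("w3.npz");P=cloud(f,f["d"])
for v in(3,40,80,120,150,220,260):print(v,P[v,268].round(4),P[v,292].round(4))
out=[]
for n in("scene","side"):
    i,p,d=cam(n);np.savez(n+"3.npz",p=p,d=d,**{k:np.array(i[k]) for k in("K","origin","orientation")})
    P=cloud(i,d)
    # project predicted tip
    t=np.array([.6316-.214*.137,-.0784+.977*.137,.109]);K=np.array(i["K"]);c=rot(i).T@(t-np.array(i["origin"]));uv=(K@c/c[2])[:2];print(n,"pred tip px",uv)
    # front wall points
    X=P.reshape(-1,3);ex=np.array([-.2147,.9767]);ey=np.array([-.9767,-.2147]);L=X[:,:2]-[.5835,.168]
    a=L@ex;b=L@ey
    m=(X[:,2]>.015)&(X[:,2]<.05)&(abs(b)<.07)&(a>-.1)&(a<-.05)
    if m.sum()>20:
        pf=np.polyfit(b[m],a[m],1);print("front a=",pf,m.sum())
    m=(abs(X[:,2]-.078)<.012)&(abs(a)<.05)&(abs(b)<.05);print("lid z",np.median(X[m,2]),"lid a range",)
    u,v=uv.astype(int);out.append(cv2.resize(p[v-50:v+50,u-65:u+65],None,fx=3,fy=3))
a=np.hstack(out);cv2.imwrite("pics/t3.png",a);print(a.shape)
E
```

```text
3 [0.602  0.034  0.1096] [0.6116 0.0356 0.1111]
40 [0.6048 0.0208 0.1099] [0.6145 0.023  0.1096]
80 [0.6079 0.0058 0.1096] [0.618  0.0079 0.1101]
120 [ 0.6113 -0.0105  0.1101] [ 0.6218 -0.0082  0.1094]
150 [ 0.614  -0.0234  0.1104] [ 0.6247 -0.021   0.1106]
220 [ 0.6206 -0.0535  0.1191] [ 0.6313 -0.0512  0.1189]
260 [ 0.6247 -0.0735  0.1185] [ 0.6359 -0.071   0.1185]
scene pred tip px [268.07933362 200.84096413]
front a= [ 0.0003018  -0.06791384] 260
lid z 0.08047080709084481 lid a range
side pred tip px [270.8537027  194.47875449]
front a= [-0.00325451 -0.07018421] 409
lid z 0.07558332187333455 lid a range
(300, 780, 3)
```

View pics/t3.png

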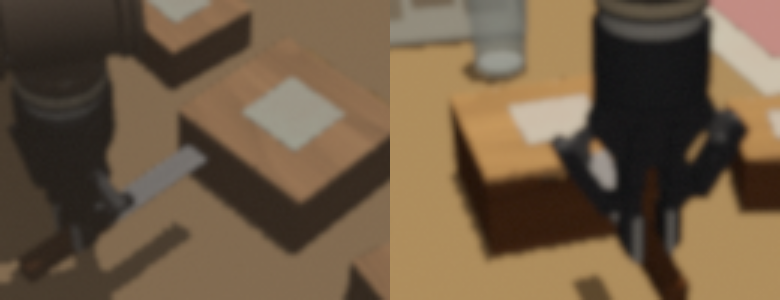

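```bash
python3 -m crank '[[0,0.5,1.5,0,0,0],[0,0.5,3,0,0,0],[0,0.5,4,0,0,0],[0,0.5,4.4,0,0,0],[0,0.5,4.4,0,0,0],[0,0.5,4.4,0,0,0]]'
python3 - <<'E'
from h import *
i,p,d=cam("wrist");P=cloud(i,d)
for v in(3,60,120):print(P[v,268:293].mean(0).round(4))
z=[]
for k in range(1):z.append(ctrl.get_state()["eef_pos"])
print(z)
E
```

```text
time: 7.15
eef_pos: [0.637, -0.0767, 0.0353]
tcp_rot: [0.627, 0.779, 0.0, 0.0]
contact_force: [0.6, 0.7, -0.7]
opening: 0.176
finger_force: 108.4
[0.612  0.0367 0.0656]
[0.6165 0.0162 0.066 ]
[ 0.6218 -0.0076  0.0659]
[array([ 0.63726735, -0.07671576,  0.035762  ])]
```

```bash
python3 -m crank '[[1.5,0,0,0,0,0],[3,0,0,0,0,0],[3.5,0,0,0,0,0],[4,0,0,0,0,0],[4.5,0,0,0,0,0],[5,0,0,0,0,0],[5,0,0,0,0,0]]'
```

```text
time: 7.9
eef_pos: [0.6259, -0.0272, 0.0352]
tcp_rot: [0.627, 0.779, -0.0, -0.0]
contact_force: [0.2, -0.1, -1.3]
opening: 0.177
finger_force: 108.4
```

```bash
python3 -m crank '[[0.5,0,0,0,0,0],[1,0,0,0,0,0],[1.5,0,0,0,0,0],[2,0,0,0,0,0],[2.3,0,0,0,0,0],[2.3,0,0,0,0,0]]'
python3 -m crank '[[0,0,-0.3,0,0,0],[0,0,-0.6,0,0,0],[0,0,-0.9,0,0,0],[0,0,-1.2,0,0,0],[0,0,-1.2,0,0,0]]'
```

```text
time: 8.5
eef_pos: [0.621, -0.0048, 0.0352]
tcp_rot: [0.627, 0.779, -0.0, -0.0]
contact_force: [-0.4, -0.0, -1.6]
opening: 0.171
finger_force: 108.4
time: 9.0
eef_pos: [0.6212, -0.0054, 0.0476]
tcp_rot: [0.627, 0.779, -0.0, 0.0]
contact_force: [0.4, 0.8, -3.2]
opening: 0.172
finger_force: 108.1
```

```bash
python3 -m crank '[[0,0,-0.4,0,0,0],[0,0,-0.8,0,0,0],[0,0,-1.2,0,0,0],[0,0,-1.6,0,0,0],[0,0,-2.0,0,0,0],[0,0,-2.4,0,0,0],[0,0,-2.8,0,0,0],[0,0,-3.2,0,0,0],[0,0,-3.2,0,0,0],[0,0,-3.2,0,0,0]]'
python3 - <<'E'
from h import *
i,p,d=cam("scene");P=cloud(i,d);np.savez("scene4.npz",p=p,d=d,**{k:np.array(i[k]) for k in("K","origin","orientation")})
X=P.reshape(-1,3);ex=np.array([-.2147,.9767]);ey=np.array([-.9767,-.2147]);L=X[:,:2]-[.5835,.168]
a=L@ex;b=L@ey
m=(X[:,2]>.07)&(X[:,2]<.25)&(abs(b)<.07)&(a>-.06)&(a<.07)
for lo in np.arange(-.06,.07,.02):
    k=m&(a>lo)&(a<lo+.02);print(round(lo+.01,3),np.median(X[k,2]).round(4),k.sum())
cv2.imwrite("pics/s4.png",cv2.resize(p[130:250,200:360],None,fx=4,fy=4))
i,p,d=cam("wrist");P=cloud(i,d)
for v in(3,60,120):print(P[v,268:293].mean(0).round(4))
E
```

```text
time: 10.0
eef_pos: [0.6215, -0.0055, 0.0796]
tcp_rot: [0.627, 0.779, 0.0, 0.0]
contact_force: [0.7, -0.8, -1.6]
opening: 0.176
finger_force: 108.2
-0.05 0.1227 274
-0.03 0.1171 203
-0.01 0.1106 193
0.01 0.1045 197
0.03 0.0979 182
0.05 0.0908 167
0.07 0.0862 88
[0.5965 0.108  0.1095]
[0.601  0.0874 0.1095]
[0.6063 0.0635 0.1099]
```

View pics/s4.png

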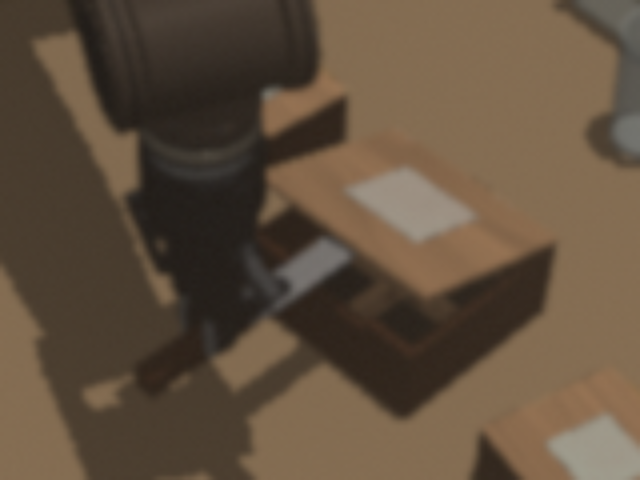

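Scene crop shows the lid ajar (slope about 0.31 rad) with the blade at (320,265) under its front edge. Now swing along the hinge arc.

```bash
python3 -m crank '[[0.7,0,-1,0,0,0],[1.5,0,-2,0,0,0],[2.2,0,-2.9,0,0,0],[3,0,-3.8,0,0,0],[3.8,0,-4.7,0,0,0],[4.7,0,-5.5,0,0,0],[5.7,0,-6.2,0,0,0],[6.8,0,-6.8,0,0,0],[6.8,0,-6.8,0,0,0]]'
python3 -m crank '[[1,0,-0.5,0,0,0],[2.2,0,-0.9,0,0,0],[3.3,0,-1.1,0,0,0],[4.5,0,-1.3,0,0,0],[5.1,0,-1.3,0,0,0],[5.7,0,-1.3,0,0,0],[6,0,-1.3,0,0,0],[6,0,-1.3,0,0,0],[6,0,-1.3,0,0,0]]'
cat > lid.py <<'E'
from h import *
for n in("scene","side"):
    i,p,d=cam(n);X=cloud(i,d).reshape(-1,3)
    ex=np.array([-.2147,.9767]);ey=np.array([-.9767,-.2147]);L=X[:,:2]-[.5835,.168]
    a=L@ex;b=L@ey
    m=(X[:,2]>.12)&(X[:,2]<.24)&(abs(b)<.075)&(a>0.02)&(a<.14)
    for lo in np.arange(.12,.24,.02):
        k=m&(X[:,2]>lo)&(X[:,2]<lo+.02)
        if k.sum():print(n,round(lo+.01,3),np.median(a[k]).round(4),k.sum())
cv2.imwrite("pics/side_last.png",p)
E
python3 lid.py
```

```text
time: 11.0
eef_pos: [0.6066, 0.0631, 0.1484]
tcp_rot: [0.626, 0.78, 0.001, 0.0]
contact_force: [0.8, 0.5, -1.0]
opening: 0.171
finger_force: 108.3
time: 11.9
eef_pos: [0.5937, 0.1198, 0.1602]
tcp_rot: [0.627, 0.779, 0.0, -0.0]
contact_force: [0.8, 0.3, -1.4]
opening: 0.175
finger_force: 108.4
scene 0.13 0.086 171
scene 0.15 0.0872 182
scene 0.17 0.0888 219
scene 0.19 0.0889 360
scene 0.21 0.0912 286
scene 0.23 0.0944 86
side 0.13 0.0843 268
side 0.15 0.0857 267
side 0.17 0.0869 242
side 0.19 0.088 245
side 0.21 0.0898 187
```

The lid stands at about 1.62 rad. Retreat and lay the knife where it lay.

```bash
python3 -m crank '[[-2,0,0,0,0,0],[-5,0,0,0,0,0],[-9,0,0,0,0,0],[-13,-1,0,0,0,0],[-17,-3,0,0,0,0],[-21,-5,0,0,0,0],[-25,-7,0,0,0,0],[-29,-9,0,0,0,0],[-33,-11,0,0,0,0],[-37,-13,1,0,0,0]]'
python3 -m crank '[[-2,-1,2,0,0,0],[-4,-2,5,0,0,0],[-5,-2.6,8,0,0,0],[-5,-2.6,11,0,0,0],[-5,-2.6,13,0,0,0],[-5,-2.6,14.5,0,0,0],[-5,-2.6,15.5,0,0,0],[-5,-2.6,15.5,0,0,0]]'
python3 -m crank '[[0,0,0.3,0,0,0],[0,0,0.6,0,0,0],[0,0,0.8,0,0,0],[0,0,0.8,0,0,0]]'
```

```text
time: 13.0
eef_pos: [0.5464, -0.2722, 0.1521]
tcp_rot: [0.627, 0.779, 0.0, 0.002]
contact_force: [1.0, -0.6, -0.9]
opening: 0.174
finger_force: 108.5
time: 13.8
eef_pos: [0.5307, -0.3235, -0.006]
tcp_rot: [0.627, 0.779, 0.0, -0.001]
contact_force: [0.8, -0.3, -1.9]
opening: 0.176
finger_force: 108.4
time: 14.2
eef_pos: [0.5315, -0.324, -0.0125]
tcp_rot: [0.627, 0.779, 0.0, 0.0]
contact_force: [-0.4, -0.4, -0.9]
opening: 0.173
finger_force: 108.4
```

```bash
python3 -m crank '[[0,0,0.2,0,0,0],[0,0,0.4,0,0,0],[0,0,0.5,0,0,0],[0,0,0.5,0,0,0]]'
python3 -m crank '[[0,0,0.1,0,0,0],[0,0,0.2,0,0,0],[0,0,0.2,0,0,0]]'
```

```text
time: 14.6
eef_pos: [0.5312, -0.3239, -0.0181]
tcp_rot: [0.627, 0.779, -0.0, -0.0]
contact_force: [-0.1, -0.9, -1.6]
opening: 0.173
finger_force: 108.4
time: 14.9
eef_pos: [0.5312, -0.3239, -0.0199]
tcp_rot: [0.627, 0.779, 0.0, -0.0]
contact_force: [0.4, -0.1, -1.5]
opening: 0.18
finger_force: 108.4
```

```bash
python3 -m crank '[[0,0,0.05,0,0,0],[0,0,0.1,0,0,0],[0,0,0.1,0,0,0]]'
python3 -m crank '[[0,0,0,0,0,0],[0,0,0,0,0,0],[0,0,0,0,0,0],[0,0,0,0,0,0],[0,0,0,0,0,0],[0,0,0,0,0,0],[0,0,-1,0,0,0],[0,0,-3,0,0,0],[0,0,-6,0,0,0],[0,0,-10,0,0,0]]' 1 110
python3 -m crank '[[0,0,-4,0,0,0],[0,0,-6,0,0,0],[0,0,-6,0,0,0]]'
python3 lid.py; python3 - <<'E'
from h import *
i,p,d=cam("wrist");P=cloud(i,d);cv2.imwrite("pics/w5.png",p)
s=cv2.imread("pics/side_last.png");cv2.imwrite("pics/f.png",np.hstack([cv2.resize(p,(400,300)),cv2.resize(s,(400,300))]))
print(ctrl.get_state()["time"])
E
```

```text
time: 15.2
eef_pos: [0.5314, -0.324, -0.0201]
tcp_rot: [0.627, 0.779, -0.0, -0.0]
contact_force: [-3.0, 1.4, 4.6]
opening: 0.176
finger_force: 109.1
time: 16.2
eef_pos: [0.5301, -0.323, 0.0789]
tcp_rot: [0.627, 0.779, 0.0, -0.002]
contact_force: [0.8, 0.0, -0.2]
opening: 0.999
finger_force: 0.0
time: 16.5
eef_pos: [0.5337, -0.3259, 0.145]
tcp_rot: [0.627, 0.779, -0.0, 0.005]
contact_force: [0.4, -0.1, 0.2]
opening: 0.999
finger_force: 0.0
scene 0.13 0.0859 242
scene 0.15 0.0874 261
scene 0.17 0.0887 253
scene 0.19 0.0899 275
scene 0.21 0.0913 293
scene 0.23 0.0942 96
side 0.13 0.0839 101
side 0.15 0.0851 3
16.65
```

View pics/f.png

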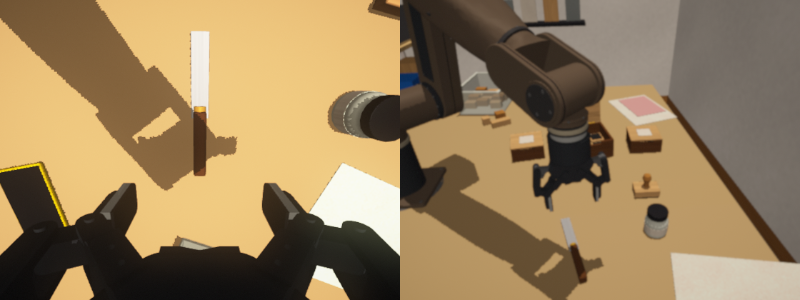

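The knife lies flat at (200,105) left and (574,250) right, clear of the case. The lid is upright, and the glue jar and stamp haven't moved.

```bash
python3 -c "
from plant import ctrl
print(ctrl.sign_off())"
```

```text
the job is handed in; nothing more can be done
None
```

The job is handed in, though no verdict came back: I prised the lid up with the knife and swung it to about 1.62 rad, where it stays, and laid the knife flat near its starting place, clear of the case; the glue jar and stamp look unmoved, and nothing went near the tumbler.

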